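# Swing a moulding blank into line on the sticking board and wedge it

## Task

Set the moulding blank up for carving: with its heel end kept in behind the bench dog, swing it on the board about the dog until its whole side lies flush along the fence, without lifting it off the board. Then slide the dovetail wedge along its way until it has pushed the blank up against the end stop and is tight. Do not bump the lamp, and leave the other things where they lie.

Things in the scene. Friction and masses are not known exactly. Their poses are not given: they have to be found in the camera images.
- board: the sticking board, fixed, of wood, 260 mm (x) by 500 mm (y), 22 mm thick, flat on the table; origin at the centre of its underside, +x away from the robot. A straight fence along its far side stands 24 mm above its top, working face at x = +85 mm from y = -140 to +250 mm, facing -x. At the -y end a cleat 28 mm high with a tapered, undercut edge is the wedge's way
- fence (a point): point on the fence's working face, at y = 0, 12 mm above the board's top; axes as the board's
- dog (a point): top centre of the bench dog, a fixed round steel post 19 mm in diameter standing 24 mm above the board's top, at x = +30.5, y = +138 mm in the board's frame: 45 mm of free space lies between it and the fence
- stop (a point): point on the face of the end stop, a fixed block at the +y end, its face at y = +155 mm in the board's frame, facing -y; 24 mm high above the board, reaching from the fence 55 mm towards -x. The point is 12 mm above the board's top, 20 mm in front of the fence; axes as the board's
- blank_center (a point): centre of the moulding blank, half-way up: loose pale wood, 300 mm long (y axis, +y to its heel end), 40 wide (x), 34 high, about 0.2 kg; the top 8 mm is a step only 24 mm wide, flush with its +x side. Lies flat on the board, askew, its heel in the gap between dog and fence, its -x side touching the dog 14 mm from the heel end, toe end out towards the robot. In line, its axes match the board's
- blank_heel (a point): on the blank's +x (fence) side, at the heel end, 13 mm above its underside
- blank_toe (a point): on the blank's +x (fence) side, at the toe end, 13 mm above its underside
- wedge (a joint): travel in m of the captive dovetail wedge along its way: grows as it is pushed from the robot, along (0.986, 0.164, 0) in the board's frame, its working face creeping towards the blank's toe end 1 mm per 6 mm. Starts at 0 to 0.02; with the blank in line and against the end stop it is tight at about 0.105 (stroke ends at 0.14). Slides with some 3 N of friction, stays where left
- wedge_butt (a point): centre of the wedge's thick end face (the face to push), which faces -x of the board (towards the robot). The wedge is 125 mm long, 28 mm high, 26 mm wide at its thin end and 47 mm at this end; it rides on the board's top, so this point is 14 mm above it
- wedge_face (a point): on the wedge's working face (facing +y of the board, parallel to the board's x axis), 30 mm behind its thin end, whose corner on this side is chamfered 3 mm over 20 mm; 14 mm above the board's top
- lamp_head (a point): centre of the underside of the raking lamp's head: a fixed level bar 440 mm long (y), 34 wide (x), 20 thick, 165 mm above the table, right over the blank's place, centre line 35 mm in front of the fence; stem and foot stand past the board's +y end. A hand pointing straight down beside the blank would hit it; one leaning back to the robot by 30 to 45 degrees fits under
- mallet: round carver's mallet of wood, 296 mm tall, 104 mm across, standing on its head; origin under its centre
- jar: amber glass jar, 84 mm across, 125 mm tall; origin under its centre
- gouge_a: gouge with wooden handle lying on the table, 245 mm long along its x axis; origin under its middle
- gouge_b: smaller gouge with a darker handle lying on the table, 225 mm long along its x axis; origin under its middle
- rosette: small turned wooden rosette, 68 mm across, 18 mm high, lying on the board near the dog; origin under its centre
- dentil_rail: finished dentil moulding, 260 mm long along its y axis, 34 wide, 20 high, on the table; origin under its middle
- try_square: try square lying on the table: wooden stock 140 mm long along its y axis, steel blade 200 mm long along +x; origin under the stock's middle
- offcut: short offcut of the same moulding, 115 mm long along its y axis, 40 wide, 34 high, on the table; origin under its middle

How it is judged:
On the way, in this order (a step that is already met when the one before it is completed fails the run):
1. the blank has been swung about the dog and lies flat on the board, flush along the fence (both ends within 3 mm) (x of each of blank_heel, blank_toe in the frame of board above 0.082 m and z of each of blank_heel, blank_toe in the frame of board below 0.039 m), for 0.2 s.
2. the wedge has been slid home: it bears on the blank's toe end, and the blank's heel is against the end stop (y of blank_heel in the frame of board above 0.152 m and contact force between wedge and blank above 2 N), for 0.2 s.
At the end, for the whole second after the job is handed in: The blank lies flat on the board (not raised more than 4 mm), both ends of its fence side within 3 mm of the fence, its heel end within 3 mm of the end stop, the wedge pressing on its toe end with more than 2 N on its own, everything at rest and released (all of step 1 and all of step 2 and linear speed of blank below 0.01 m/s and velocity of joint wedge below 0.005 m/s); the robot touches nothing.
It fails at once if the blank is lifted more than 20 mm off the board (z of blank_center in the frame of board above 0.059 m).
It fails at once if the blank's heel end leaves its place behind the dog (slides out past it, or parts from it by more than 15 mm) (y of dog in the frame of blank_center above 0.153 m or x of dog in the frame of blank_center below -0.0455 m).
It fails at once if the lamp is bumped (more than 3 N) (contact force between lamp and anything else above 3 N).
It fails at once if one of the things lying about (mallet, jar, gouges, rosette, dentil rail, try square, offcut) is shifted by more than 30 mm (distance of any of mallet, jar, gouge_a, gouge_b, rosette, dentil_rail, try_square, offcut from where it was at the start of the episode above 0.03 m).
It also fails if it takes over 67 s, if anything falls off the work surface, if the arm or the gripper's body presses on something with over 40 N, if the wrist force passes 120 N, or if a joint passes its speed limit or range.

## Robot

A 7-joint arm with a two-finger parallel gripper is mounted at the origin on the work surface. World frame = base frame: x ahead of the robot, y to its left, z up, the work surface at z = 0. Lengths are in m, angles in rad, forces in N, time in s.
With the tool pointing down it reaches from about 0.4 to 0.875 m from the base axis. Payload 19.3 kg.
Tool frame: the origin (TCP) lies on the mounting face of the last link; the fingertips stand 173 mm ahead of it and the grasp point (between the pads) lies 155 mm ahead of it (bot.grip_point_offset is the distance from the TCP to the grasp point, in m); z points along the fingers, y is the line along which they close (so a half turn about z gives the same grasp; the last joint's range is limited). The gripper opens to 85 mm and grips with 20 to 120 N. Pads are 22 mm wide; open, the fingers measure 114 mm over their backs; the gripper's body (76 mm by 85 mm) begins 54 mm behind the grasp point. The pads swing forward as they close: fully open they stand 13 mm farther back than shut.
Start: joints at [1.197, 0.521, -0.036, 1.599, 0.021, 1.021, -0.113], TCP at [0.187, -0.596, 0.405] pointing down, gripper open.
Joint ranges: [-2.91, 2.91], [-0.3, 2.13], [-1.5, 1.42], [0.17, 2.43], [-1.26, 4.41], [0.16, 1.93], [-2.52, 2.52]. Speed limits (rad/s): [1.89, 1.89, 2.39, 2.39, 3.01, 3.01, 3.01].

## Interface

Orientations are given as [roll, pitch, yaw] about the fixed x, y, z axes, in that order (R = Rz(yaw) Ry(pitch) Rx(roll)).
In Python, from workcell import bot gives the robot as it stands.
- The arm moves only by the tool arm_command, never from a script. Its argument "deltas" is a list of rows, each a list of 3 entries, a list of its own where there are three numbers: the shift along the tool's x, y, z in cm, then the turn, a rotation vector about the tool's x, y, z in rad, then the finger opening in cm, from 0 to 8.54. In form: [[[tx, ty, tz], [rx, ry, rz], claw], ...]. A call has 1 to 20 rows; each row shifts and turns the commanded pose from where the row before left it, along the tool's axes as they then stand; what a row does not reach is not made up. A row lasts 1/10 s, in which the tool goes at most 50 mm and 8.59 degrees, less where a joint would pass 70% of its speed; a pose out of reach is approached as far as the arm can. A call with a gripper value outside its range is refused whole. The fingers move at their own pace and stop on an object; "newtons" is the grip in N (left out, the last holds). Time passes only in rows, so rows that do not move let the fingers close. It gives the time, the measured TCP pose, the force, the opening and the grip force at its end, in the units of the state.
- bot.observe(): the state, without advancing time (a new reading comes with each control period).
- bot.grab_frame(name): name is "scene" or "top"; returns a dict with "frame" (420x560x3 uint8, red, green, blue), "K" (3x3 intrinsics, pixels), "rvec" (rotation vector, rad) and "tvec" (3), from world to camera coordinates, as OpenCV has them. Camera axes: x right, y down, z forward; pixel columns grow to the right and rows downward; lengths in m; the calibration is good to about 2 mm. A picture is of the moment at which its call begins. There is no depth.
- bot.job_done(): hands the job in; it is judged then, once.
Trained networks look in a picture, given as the dict that the camera call returned (one of the last four; its "shot" number tells which), for a name from the list of things; names that differ only in an ending like _2 or _b are one class to them, and where a whole thing is asked for, a point or a joint stands for the part that bears it (a point fixed in the world has none). Each returns a list of dicts, best first, with "p" (0 to 1); they miss things now and then, are a little off and sometimes report something else, mostly with a low value. They report only what shows in the picture. A call takes as long as a camera call.
- bot.find_in(name, picture): "rect" ([left, top, width, height] in pixels, round what is visible of it).
- bot.mark_of(name, picture): "at" ([column, row] in pixels: a listed point, or the origin of a listed thing).
The state is a dict: "clock": time; "qpos": joint angles; "qd": joint speeds; "joint_efforts": joint torques, N m; "position": TCP position; "tool_rot": TCP orientation; "force": force on the tool from outside, world axes, zero at the start; "moment": the same for the moment, N m; "grip_width": finger opening in m; "finger_force": force on a finger pad.
Only numpy, scipy, OpenCV 4.12 (cv2) and the standard library are available. Lean on these libraries where they do the work, as an engineer would, in place of code of your own. Each camera call takes 0.05 s, during which the arm holds its last target. There are 200 camera calls.

## Working session

There is one attempt and no reset: what is moved stays moved. The work goes in short steps, Python scripts to look and compute and a tool call to move; the robot and the scene stay as the last step left them, time stands still between calls to the robot, and variables do not carry over. Pictures are saved under pics/ and viewed, at most 10 in all, crops included, and the job is handed in when it is done.

Besides the shell and the picture viewer there is one more tool, called after "Call:" by a JSON object that holds its "name" and its "arguments", one argument or row to a line. arm_command: Moves the arm, as the interface text tells. Its arguments: {"type":"object","properties":{"deltas":{"type":"array","items":{"type":"array"}},"newtons":{"type":"number"}},"required":["deltas"]}

```bash
mkdir -p pics; cat > h.py <<'E'
import numpy as np, cv2
from workcell import bot
from scipy.spatial.transform import Rotation as R
def ray(f,px):
    Rm=cv2.Rodrigues(np.array(f["rvec"],float))[0]; t=np.array(f["tvec"],float).ravel()
    c=-Rm.T@t; d=Rm.T@np.linalg.inv(np.array(f["K"]))@np.array([px[0],px[1],1.]); return c,d/np.linalg.norm(d)
def onz(f,px,z):
    c,d=ray(f,px); return c+d*(z-c[2])/d[2]
def tri(fs,ps):
    A=np.zeros((3,3));b=np.zeros(3)
    for f,p in zip(fs,ps):
        c,d=ray(f,p);M=np.eye(3)-np.outer(d,d);A+=M;b+=M@c
    return np.linalg.solve(A,b)
def save(f,n): cv2.imwrite("pics/"+n,f["frame"][:,:,::-1])
E
python3 - <<'E'
from h import *
np.set_printoptions(precision=3,suppress=True)
s=bot.grab_frame("scene");t=bot.grab_frame("top")
save(s,"s0.png");save(t,"t0.png")
Z={"board":0,"fence":.034,"dog":.046,"stop":.034,"blank_center":.039,"blank_heel":.035,"blank_toe":.035,"wedge_butt":.036,"wedge_face":.036,"lamp_head":.165,"mallet":0,"jar":0,"gouge_a":0,"gouge_b":0,"rosette":.022,"dentil_rail":0,"try_square":0,"offcut":0}
for n,z in Z.items():
    a=bot.mark_of(n,s);b=bot.mark_of(n,t)
    print(n,[(round(x["p"],2),np.round(x["at"]),onz(s,x["at"],z)[:2]) for x in a[:2]],"|",[(round(x["p"],2),np.round(x["at"]),onz(t,x["at"],z)[:2]) for x in b[:2]], tri([s,t],[a[0]["at"],b[0]["at"]]) if a and b else "")
o=bot.observe();print(o)
E
```

```text
board [(0.63, array([256., 257.]), array([ 0.586, -0.051]))] | [(0.91, array([301., 195.]), array([ 0.592, -0.05 ]))] [ 0.59  -0.05   0.009]
fence [(0.56, array([262., 283.]), array([ 0.682, -0.053])), (0.25, array([306., 245.]), array([0.6 , 0.09]))] | [(0.88, array([300., 167.]), array([ 0.677, -0.044])), (0.73, array([437., 212.]), array([ 0.541, -0.473]))] [ 0.679 -0.048  0.024]
dog [(0.78, array([307., 244.]), array([0.603, 0.09 ])), (0.25, array([149., 204.]), array([ 0.369, -0.318]))] | [(0.7, array([259., 187.]), array([0.605, 0.086])), (0.66, array([306., 194.]), array([ 0.587, -0.064]))] [0.605 0.088 0.05 ]
stop [(0.57, array([315., 259.]), array([0.646, 0.103])), (0.21, array([249., 249.]), array([ 0.573, -0.067]))] | [(0.75, array([254., 182.]), array([0.626, 0.104])), (0.39, array([305., 193.]), array([ 0.594, -0.059]))] [0.633 0.107 0.006]
blank_center [(0.59, array([253., 253.]), array([ 0.591, -0.059]))] | [(0.69, array([302., 192.]), array([ 0.594, -0.05 ])), (0.53, array([300., 194.]), array([ 0.587, -0.042]))] [ 0.592 -0.054  0.041]
blank_heel [(0.82, array([310., 
[... 2184 characters left out ...]
y([ 0.55 , -0.485])), (0.32, array([304., 244.]), array([0.577, 0.092]))] | [(0.68, array([437., 208.]), array([ 0.558, -0.488]))] [ 0.556 -0.482  0.011]
offcut [(0.72, array([150., 206.]), array([ 0.345, -0.325]))] | [] 
{'clock': 1.9, 'qpos': array([ 1.197,  0.521, -0.036,  1.599,  0.021,  1.021, -0.113]), 'qd': array([ 0.001,  0.002, -0.001, -0.   , -0.001,  0.001,  0.001]), 'joint_efforts': array([  0.001, -92.682,   1.979, -37.024,   0.018,   0.002,  -0.   ]), 'position': array([ 0.187, -0.596,  0.405]), 'tool_rot': array([ 3.142, -0.   ,  0.304]), 'force': array([ 0.605,  0.112, -0.49 ]), 'moment': array([ 0.031,  0.03 , -0.007]), 'finger_force': 0.0, 'grip_width': 0.08558084643700987}
```

View images.

```bash
python3 - <<'E'
import cv2
a=cv2.imread("pics/s0.png");b=cv2.imread("pics/t0.png")
cv2.imwrite("pics/s0c.png",cv2.resize(a[150:330,60:380],None,fx=2.5,fy=2.5,interpolation=cv2.INTER_CUBIC))
cv2.imwrite("pics/t0c.png",cv2.resize(b[120:300,180:480],None,fx=2.6,fy=2.6,interpolation=cv2.INTER_CUBIC))
E
```

```text
(no output)
```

View pics/s0c.png

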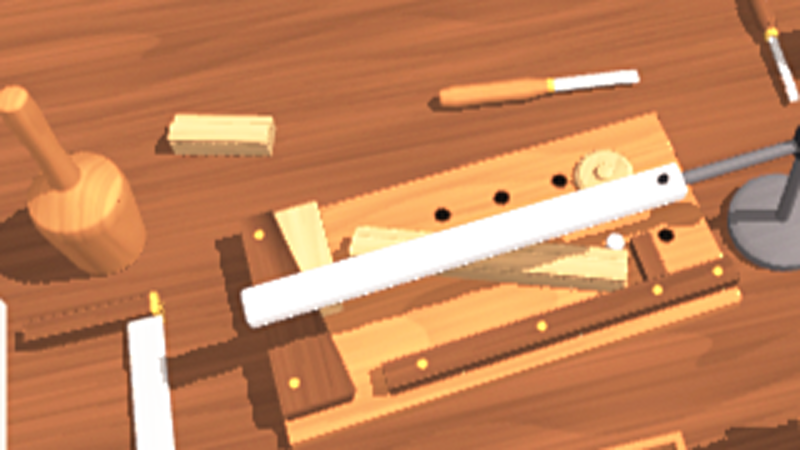

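View pics/t0c.png

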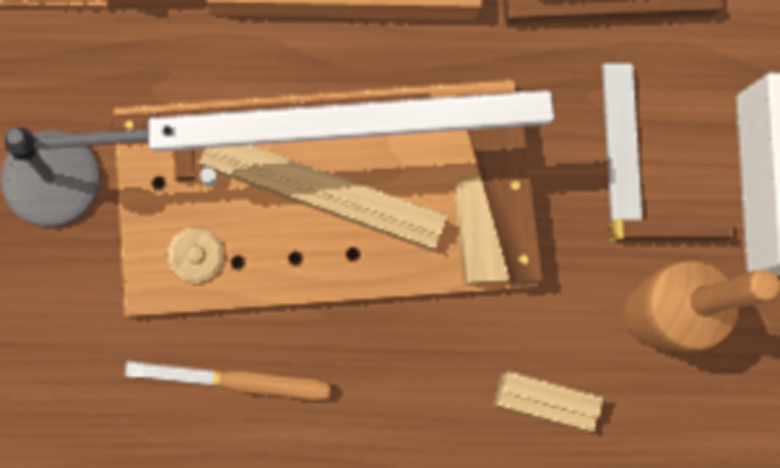

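```bash
python3 - <<'E'
from h import *
np.set_printoptions(precision=4,suppress=True)
t=bot.grab_frame("top");s=bot.grab_frame("scene")
C=[((125,316),(-.13,.25)),((115,110),(.13,.25)),((513,81),(.13,-.25)),]
S=[((290,445),(.13,-.25)),((740,296),(.13,.25)),((656,113),(-.13,.25))]
A=[];B=[]
for p,b in C:
    w=onz(t,(p[0]/2.6+180,p[1]/2.6+120),.022);print('t',b,w);A.append(b);B.append(w[:2])
for p,b in S:
    w=onz(s,(p[0]/2.5+60,p[1]/2.5+150),.022);print('s',b,w);A.append(b);B.append(w[:2])
w=np.array([.605,.088]);A.append((.0305,.138));B.append(w)
A=np.array(A);B=np.array(B)
def fit(A,B):
    a=A-A.mean(0);b=B-B.mean(0)
    th=np.arctan2((a[:,0]*b[:,1]-a[:,1]*b[:,0]).sum(),(a*b).sum())
    Rm=np.array([[np.cos(th),-np.sin(th)],[np.sin(th),np.cos(th)]]);o=B.mean(0)-Rm@A.mean(0)
    print("yaw",th,"o",o,"res mm",(B-(A@Rm.T+o))*1000);return Rm,o
Rm,o=fit(A,B)
for n,p in dict(toe=(.564,-.2),heel=(.655,.084),butt=(.4885,-.254),face=(.576,-.2235),dog=(.605,.088),lamp=(.641,-.08),ros=(.511,.096),fence=(.679,-.048)).items(): print(n,Rm.T@(np.array(p)-o))
for n,p in dict(fence0=(.085,0),toefinal=(.085,-.145),buttfinal=(-.0,0)).items(): print(n,Rm@np.array(p)+o)
E
```

```text
t (-0.13, 0.25) [0.4358 0.1785 0.022 ]
t (0.13, 0.25) [0.6915 0.2011 0.022 ]
t (0.13, -0.25) [ 0.7384 -0.2938  0.022 ]
s (0.13, -0.25) [ 0.7451 -0.2912  0.022 ]
s (0.13, 0.25) [0.6943 0.2044 0.022 ]
s (-0.13, 0.25) [0.4429 0.1828 0.022 ]
yaw 0.09256953638737309 o [ 0.589 -0.056] res mm [[-0.6001 -2.3908]
 [-3.8251 -3.809 ]
 [-3.0953 -0.8555]
 [ 3.5601  1.772 ]
 [-0.9703 -0.4869]
 [ 6.4941  1.9609]
 [-1.5635  3.8092]]
toe [-0.0382 -0.141 ]
heel [0.0787 0.1333]
butt [-0.1183 -0.1878]
face [-0.0284 -0.1655]
dog [0.0293 0.1419]
lamp [ 0.0496 -0.0287]
ros [-0.0636  0.1586]
fence [ 0.0904 -0.0003]
fence0 [ 0.6736 -0.0482]
toefinal [ 0.687  -0.1926]
buttfinal [ 0.589 -0.056]
```

```bash
cat >> h.py <<'E'
np.set_printoptions(precision=3,suppress=True)
TH=.0926; O=np.array([.589,-.0555,0])
def tgt(b,lean,yaw=0,L=.173):   # tip (board x,y; world z) -> TCP pos, R
    Rb=R.from_euler('z',TH); q=R.from_euler('xyz',[np.pi,-lean,TH+yaw])
    return Rb.apply([b[0],b[1],0])+O+[0,0,b[2]]-L*q.as_matrix()[:,2],q
def plan(p,q,n=0):
    o=bot.observe();q0=R.from_euler('xyz',o["tool_rot"]);d=np.array(p)-o["position"]
    rv=(q0.inv()*q).as_rotvec()
    print("shift cm tool-now",q0.inv().apply(d)*100,"rotvec",rv,"target",p,"clock",o["clock"],"F",o["force"])
    if n:
        c=q0
        for i in range(n):
            print(" row",c.inv().apply(d/n)*100,rv/n); c=c*R.from_rotvec(rv/n)
def tip():
    o=bot.observe();q=R.from_euler('xyz',o["tool_rot"]);w=o["position"]+.173*q.as_matrix()[:,2]
    b=R.from_euler('z',-TH).apply(w-O);print("tip board",b[:2],"z",w[2],"F",o["force"],"F board",R.from_euler('z',-TH).apply(o["force"]),"clock",o["clock"])
E
python3 - <<'E'
from h import *
o=bot.observe()
plan([.40,-.17,.405],R.from_euler('xyz',o["tool_rot"]))
p,q=tgt((-.11,-.093,.13),.73)
print(p)
E
```

```text
shift cm tool-now [ 33.083 -34.316  -0.03 ] rotvec [0. 0. 0.] target [0.4, -0.17, 0.405] clock 2.0 F [-0.091 -0.336 -0.41 ]
[ 0.373 -0.169  0.259]
```

Call:
{"name": "arm_command", "arguments": {
  "deltas": [
    [[2.75,-2.85,0],[0,0,0],0],
    [[2.75,-2.85,0],[0,0,0],0],
    [[2.75,-2.85,0],[0,0,0],0],
    [[2.75,-2.85,0],[0,0,0],0],
    [[2.75,-2.85,0],[0,0,0],0],
    [[2.75,-2.85,0],[0,0,0],0],
    [[2.75,-2.85,0],[0,0,0],0],
    [[2.75,-2.85,0],[0,0,0],0],
    [[2.75,-2.85,0],[0,0,0],0],
    [[2.75,-2.85,0],[0,0,0],0],
    [[2.75,-2.85,0],[0,0,0],0],
    [[2.75,-2.85,0],[0,0,0],0],
    [[0,0,0],[0,0,0],0],
    [[0,0,0],[0,0,0],0]
  ]
}}

```text
clock: 3.4
position: [0.3998, -0.1709, 0.4048]
tool_rot: [3.141, -0.0, 0.305]
force: [0.3, -0.4, -0.1]
grip_width: -0.0001
finger_force: 0.0
```

```bash
python3 - <<'E'
from h import *
print(bot.observe()["position"],bot.observe()["qpos"])
plan(*tgt((-.11,-.093,.13),.73),n=10)
E
```

```text
[ 0.4   -0.171  0.405] [ 0.48   0.227 -0.248  2.064  0.073  0.858 -1.075]
shift cm tool-now [-2.476 -0.987 14.588] rotvec [-0.078  0.727  0.203] target [ 0.373 -0.169  0.259] clock 3.4 F [ 0.285 -0.433 -0.09 ]
 row [-0.248 -0.099  1.459] [-0.008  0.073  0.02 ]
 row [-0.355 -0.104  1.436] [-0.008  0.073  0.02 ]
 row [-0.46  -0.106  1.406] [-0.008  0.073  0.02 ]
 row [-0.563 -0.107  1.368] [-0.008  0.073  0.02 ]
 row [-0.663 -0.105  1.322] [-0.008  0.073  0.02 ]
 row [-0.76 -0.1   1.27] [-0.008  0.073  0.02 ]
 row [-0.852 -0.094  1.21 ] [-0.008  0.073  0.02 ]
 row [-0.939 -0.084  1.144] [-0.008  0.073  0.02 ]
 row [-1.022 -0.073  1.072] [-0.008  0.073  0.02 ]
 row [-1.098 -0.06   0.995] [-0.008  0.073  0.02 ]
```

Call:
{"name": "arm_command", "arguments": {
  "deltas": [
    [[-0.25,-0.1,1.46],[-0.008,0.073,0.02],0],
    [[-0.36,-0.1,1.44],[-0.008,0.073,0.02],0],
    [[-0.46,-0.1,1.41],[-0.008,0.073,0.02],0],
    [[-0.56,-0.1,1.37],[-0.008,0.073,0.02],0],
    [[-0.66,-0.1,1.32],[-0.008,0.073,0.02],0],
    [[-0.76,-0.1,1.27],[-0.008,0.073,0.02],0],
    [[-0.85,-0.1,1.21],[-0.008,0.073,0.02],0],
    [[-0.94,-0.08,1.14],[-0.008,0.073,0.02],0],
    [[-1.02,-0.07,1.07],[-0.008,0.073,0.02],0],
    [[-1.1,-0.06,1.0],[-0.008,0.073,0.02],0],
    [[0,0,0],[0,0,0],0]
  ]
}}

```text
clock: 4.5
position: [0.383, -0.1773, 0.3165]
tool_rot: [-3.103, -0.537, 0.151]
force: [-1.0, 0.1, 0.3]
grip_width: 0.0
finger_force: 0.0
```

```bash
python3 - <<'E'
from h import *
print(bot.observe()["position"],bot.observe()["qpos"])
plan(*tgt((-.11,-.093,.13),.73))
plan(*tgt((-.10,-.093,.037),.73))
tip()
E
```

```text
[ 0.383 -0.177  0.316] [ 0.782  0.341 -0.449  2.33  -1.237  0.163  0.176]
shift cm tool-now [-3.667 -0.801  4.548] rotvec [-0.072  0.194  0.043] target [ 0.373 -0.169  0.259] clock 4.5 F [-1.039  0.088  0.255]
shift cm tool-now [-7.564 -0.419 13.042] rotvec [-0.072  0.194  0.043] target [ 0.383 -0.168  0.166] clock 4.5 F [-1.039  0.088  0.255]
tip board [-0.129 -0.091] z 0.1678826449984444 F [-1.039  0.088  0.255] F board [-1.027  0.184  0.255] clock 4.5
```

```bash
python3 - <<'E'
from h import *
plan(*tgt((-.10,-.093,.16),.35),n=5)
E
```

```text
shift cm tool-now [ 5.251 -0.499  2.44 ] rotvec [-0.063 -0.186  0.056] target [ 0.439 -0.163  0.323] clock 4.5 F [-1.039  0.088  0.255]
 row [ 1.05  -0.1    0.488] [-0.013 -0.037  0.011]
 row [ 1.066 -0.117  0.447] [-0.013 -0.037  0.011]
 row [ 1.081 -0.135  0.406] [-0.013 -0.037  0.011]
 row [ 1.093 -0.152  0.364] [-0.013 -0.037  0.011]
 row [ 1.104 -0.169  0.321] [-0.013 -0.037  0.011]
```

Call:
{"name": "arm_command", "arguments": {
  "deltas": [
    [[1.05,-0.1,0.5],[-0.013,-0.037,0.011],0],
    [[1.07,-0.12,0.45],[-0.013,-0.037,0.011],0],
    [[1.08,-0.13,0.4],[-0.013,-0.037,0.011],0],
    [[1.1,-0.15,0.36],[-0.013,-0.037,0.011],0],
    [[1.1,-0.17,0.32],[-0.013,-0.037,0.011],0],
    [[0,0,0],[0,0,0],0]
  ]
}}

```text
clock: 5.1
position: [0.4348, -0.1604, 0.3225]
tool_rot: [-3.14, -0.369, 0.109]
force: [0.2, 0.8, 0.7]
grip_width: 0.0002
finger_force: 0.0
```

```bash
python3 - <<'E'
from h import *
print(bot.observe()["position"],bot.observe()["qpos"])
tip()
plan(*tgt((-.10,-.093,.16),.35))
plan(*tgt((-.10,-.093,.037),.35),n=6)
E
```

```text
[ 0.435 -0.16   0.322] [ 0.12   0.353  0.186  2.222 -0.745  0.304 -0.491]
tip board [-0.101 -0.089] z 0.1611349415553443 F [0.201 0.791 0.707] F board [0.274 0.769 0.707] clock 5.1
shift cm tool-now [0.359 0.284 0.134] rotvec [-0.008 -0.019  0.016] target [ 0.439 -0.163  0.323] clock 5.1 F [0.201 0.791 0.707]
shift cm tool-now [-4.081  0.306 11.605] rotvec [-0.008 -0.019  0.016] target [ 0.439 -0.163  0.2  ] clock 5.1 F [0.201 0.791 0.707]
 row [-0.68   0.051  1.934] [-0.001 -0.003  0.003]
 row [-0.674  0.05   1.936] [-0.001 -0.003  0.003]
 row [-0.667  0.05   1.939] [-0.001 -0.003  0.003]
 row [-0.661  0.049  1.941] [-0.001 -0.003  0.003]
 row [-0.655  0.048  1.943] [-0.001 -0.003  0.003]
 row [-0.648  0.047  1.945] [-0.001 -0.003  0.003]
```

Call:
{"name": "arm_command", "arguments": {
  "deltas": [
    [[-0.68,0.05,1.93],[0,-0.003,0.003],0],
    [[-0.67,0.05,1.93],[0,-0.003,0.003],0],
    [[-0.67,0.05,1.94],[0,-0.003,0.003],0],
    [[-0.66,0.05,1.94],[0,-0.003,0.003],0],
    [[-0.65,0.05,1.94],[0,-0.003,0.003],0],
    [[-0.32,0.02,0.97],[0,-0.001,0.001],0],
    [[-0.32,0.02,0.97],[0,-0.001,0.001],0],
    [[0,0,0],[0,0,0],0]
  ]
}}

```text
clock: 5.9
position: [0.4507, -0.173, 0.2178]
tool_rot: [-3.114, -0.325, 0.086]
force: [-0.3, 0.4, -0.7]
grip_width: 0.0
finger_force: 0.0
```

```bash
python3 - <<'E'
from h import *
print(bot.observe()["position"],bot.observe()["qpos"],bot.observe()["tool_rot"])
tip()
t=bot.grab_frame("top");s=bot.grab_frame("scene")
im=np.hstack([t["frame"][130:270,200:480],s["frame"][180:320,120:400]])
cv2.imwrite("pics/a1.png",cv2.resize(im[:,:,::-1],(800,200)) if 0 else cv2.resize(np.vstack([im[:,:280],im[:,280:]])[:,:,::-1],(560,560),interpolation=cv2.INTER_CUBIC))
E
```

```text
[ 0.451 -0.173  0.218] [ 0.276  0.592  0.018  2.206 -1.263  0.161  0.046] [-3.114 -0.325  0.086]
tip board [-0.093 -0.1  ] z 0.05389191292973372 F [-0.281  0.378 -0.679] F board [-0.245  0.403 -0.679] clock 5.9
```

View pics/a1.png

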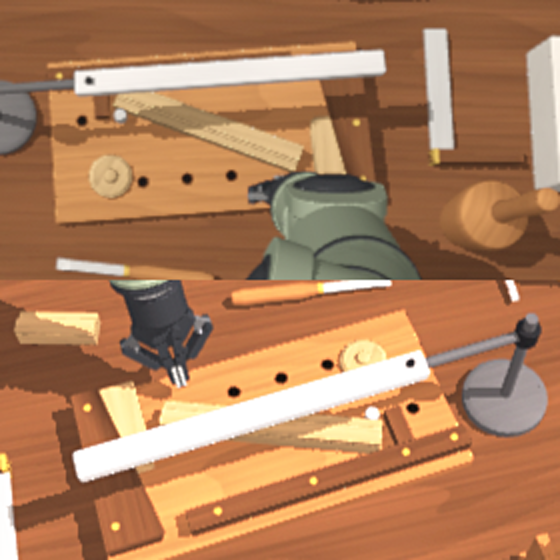

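```bash
cat > k.py <<'E'
from h import *
import itertools
from scipy.optimize import least_squares
D=[([1.197,.521,-.036,1.599,.021,1.021,-.113],[.187,-.596,.405],[3.142,0,.304]),
([.48,.227,-.248,2.064,.073,.858,-1.075],[.3998,-.1709,.4048],[3.141,0,.305]),
([.782,.341,-.449,2.33,-1.237,.163,.176],[.383,-.1773,.3165],[-3.103,-.537,.151]),
([.12,.353,.186,2.222,-.745,.304,-.491],[.4348,-.1604,.3225],[-3.14,-.369,.109]),
([.276,.592,.018,2.206,-1.263,.161,.046],[.4507,-.173,.2178],[-3.114,-.325,.086])]
def rz(a):return R.from_euler('z',a)
def ry(a):return R.from_euler('y',a)
def fk(q,P,S):
    hs,x0,L1,a,L2,b,x6,Lt,o7,o1=P
    r=rz(S[0]*q[0]+o1);p=np.array([0,0,hs])+r.apply([x0,0,0])
    r=r*ry(q[1])*rz(S[1]*q[2]);p=p+r.apply([a,0,L1])
    r=r*ry(q[3])*rz(S[2]*q[4]);p=p+r.apply([b,0,L2])
    r=r*ry(q[5]);p=p+r.apply([x6,0,Lt])
    return p,r*rz(S[3]*q[6]+o7)
def fitk():
    best=None
    for S in itertools.product([1,-1],repeat=4):
        f=lambda P:np.concatenate([np.r_[fk(q,P,S)[0]-p,.3*(fk(q,P,S)[1].inv()*R.from_euler('xyz',e)).as_rotvec()] for q,p,e in D])
        for o7 in(0,1.57,3.14,-1.57):
            s=least_squares(f,[.36,0,.42,0,.4,0,0,.13,o7,0])
            if best is None or s.cost<best[0].cost: best=(s,S)
    return best
if __name__=="__main__":
    s,S=fitk();print(S,s.x,s.cost,np.abs(s.fun).max()); np.save("P.npy",np.r_[s.x,S])
E
python3 k.py
```

```text
(-1, -1, -1, -1) [ 0.3    0.01   0.534 -0.015  0.412 -0.005 -0.008  0.154  1.477 -0.099] 0.00036665065990657626 0.01544288957050217
```

```bash
python3 - <<'E'
s=open('k.py').read()
s=s.replace("o7,o1=P","o7,o1,y1,y2,y3,y4,c2,c3,c4,c5,c6=P;q=np.array(q)+[0,c2,c3,c4,c5,c6,0]").replace("[x0,0,0]","[x0,y1,0]").replace("[a,0,L1]","[a,y2,L1]").replace("[b,0,L2]","[b,y3,L2]").replace("[x6,0,Lt]","[x6,y4,Lt]").replace(".13,o7,0]",".13,o7]+[0]*10,bounds=(-4,4)").replace("bounds=(-4,4)",")",0)
s=s.replace("for q,p,e in D])","for q,p,e in D]+[.003*np.array(P)[[1,3,5,6,9,10,11,12,13,14,15,16,17,18]]])")
open('k.py','w').write(s)
E
time python3 k.py
```

```text
(-1, -1, -1, -1) [ 0.321  0.     0.527  0.001  0.421  0.     0.001  0.152  1.571  0.001
 -0.022 -0.038  0.     0.    -0.001  0.001  0.001 -0.     0.001] 3.022646442211874e-07 0.00033567969319953545
real	0m33.057s
user	0m33.553s
sys	0m0.077s
```

```bash
cat > ik.py <<'E'
from k import *
PS=np.load("P.npy");P=PS[:-4];S=PS[-4:]
lo=np.array([-2.91,-.3,-1.5,.17,-1.26,.16,-2.52])+.05;hi=np.array([2.91,2.13,1.42,2.43,4.41,1.93,2.52])-.05
def ik(p,q,g):
    f=lambda x:np.r_[(fk(x,P,S)[0]-p)*10,(fk(x,P,S)[1].inv()*q).as_rotvec()*3,.002*(x-g)]
    s=least_squares(f,np.clip(g,lo+1e-3,hi-1e-3),bounds=(lo,hi));return s.x,np.abs(s.fun[:6]).max()
E
python3 - <<'E'
from ik import *
for nm,b,lean,yaw in [("A",(-.09,-.095,.037),.3,0),("A",(-.09,-.095,.037),.6,0),("A",(-.09,-.095,.037),.75,0),("B",(.035,-.07,.037),.45,0),("B",(.035,-.07,.037),.6,0),("B",(.035,-.07,.037),.75,0),("W0",(-.15,-.19,.037),.3,.165),("W0",(-.15,-.19,.037),.7,.165),("W1",(-.02,-.17,.037),.3,.165),("W1",(-.02,-.17,.037),.7,.165)]:
    p,q=tgt(b,lean,yaw)
    for g in ([.28,.7,0,2,0,.4,-.5],[.28,.7,0,2.1,3.1,.4,2.2],[.28,.7,0,2.1,3.1,.4,-2.2],[.28,.7,0,2.1,1.57,.4,1]):
        x,e=ik(p,q,np.array(g)); print(nm,lean,round(e,4),x)
E
```

```text
A 0.3 0.0786 [ 0.137  0.63   0.156  2.186 -1.21   0.21  -0.047]
A 0.3 0.1167 [0.106 0.653 0.182 2.238 4.36  0.21  0.649]
A 0.3 0.0 [ 0.728  0.694 -0.622  2.172  1.296  0.283 -2.444]
A 0.3 0.1167 [0.106 0.653 0.182 2.238 4.36  0.21  0.649]
A 0.6 0.5925 [ 0.607  0.601 -0.253  2.209 -1.21   0.21   0.165]
A 0.6 0.0 [ 0.605  0.703 -0.342  2.373  3.264  0.446  1.939]
A 0.6 0.2008 [ 1.384  1.337 -1.45   2.282  1.903  0.908 -2.47 ]
A 0.6 0.0 [ 0.629  0.706 -0.372  2.371  3.227  0.441  1.982]
A 0.75 0.8346 [ 0.964  0.685 -0.552  2.213 -1.21   0.21   0.367]
A 0.75 0.1326 [ 1.001  0.897 -0.763  2.38   2.982  0.58   2.47 ]
A 0.75 0.2321 [ 1.487  1.504 -1.45   2.348  2.158  0.899 -2.47 ]
A 0.75 0.1326 [ 1.001  0.897 -0.763  2.38   2.982  0.58   2.47 ]
B 0.45 0.2131 [ 0.074  0.708  0.12   1.997 -1.21   0.21  -0.154]
B 0.45 0.0037 [0.04  0.723 0.152 2.052 4.36  0.21  0.539]
B 0.45 0.1151 [ 0.538  0.753 -0.516  1.991  1.266  0.21  -2.47 ]
B 0.45 0.0037 [0.04  0.723 0.152 2.052 4.36  0.21  0.539]
B 0.6 0.5597 [ 0.229  0.691 -0.026  2.007 -1.21   0.21  -0.071]
B 0.6 0.0 [ 0.411  0.745 -0.311  2.131  3
[... 680 characters left out ...]
6 -1.21   0.21   0.768]
W0 0.7 0.0 [ 1.301  0.857 -0.719  2.275  3.649  0.21   2.184]
W0 0.7 0.0 [ 1.548  1.054 -1.081  2.262  2.124  0.268 -2.47 ]
W0 0.7 0.0 [ 1.301  0.857 -0.719  2.275  3.649  0.21   2.184]
W1 0.3 0.0 [ 0.473  0.719 -0.149  1.918 -0.287  0.277 -0.673]
W1 0.3 0.3817 [0.273 0.74  0.096 2.051 4.36  0.21  0.887]
W1 0.3 0.0 [ 1.043  0.959 -1.013  1.886  1.147  0.648 -1.877]
W1 0.3 0.3817 [0.273 0.74  0.096 2.051 4.36  0.21  0.887]
W1 0.7 0.3905 [ 0.929  0.81  -0.513  2.009 -1.21   0.21   0.522]
W1 0.7 0.0 [ 0.96   0.851 -0.6    2.104  3.599  0.21   2.001]
W1 0.7 0.0 [ 1.293  1.111 -1.113  2.086  1.995  0.375 -2.47 ]
W1 0.7 0.0 [ 0.96   0.851 -0.6    2.104  3.599  0.21   2.001]
```

```bash
cat >> ik.py <<'E'
FL=R.from_euler('z',np.pi)
def tf(b,lean,yaw=0):
    p,q=tgt(b,lean,yaw);return p,q*FL
E
python3 - <<'E'
from ik import *
g=np.array([.45,.73,-.34,2.2,3.1,.5,-1.1])
for b,l in [((-.12,-.095,.2),.5),((-.12,-.095,.2),.65),((-.1,-.095,.037),.65),((.035,-.095,.037),.65),((.035,.03,.037),.65),((.035,-.06,.037),.65)]:
    x,e=ik(*tf(b,l),g);print(b,l,round(e,4),x)
    if b[2]>.1 : H=x
c=bot.observe()["qpos"]
for H0 in [ik(*tf((-.12,-.095,.2),.65),g)[0]]:
    for s in np.linspace(0,1,9):
        q=c+(H0-c)*s;p,r=fk(q,P,S);print(s,p,"tip",p+.173*r.as_matrix()[:,2],r.as_euler('xyz'))
E
```

```text
(-0.12, -0.095, 0.2) 0.5 0.2529 [ 0.244  0.273  0.082  2.38   4.36   0.21  -2.442]
(-0.12, -0.095, 0.2) 0.65 0.0301 [ 0.693  0.267 -0.346  2.38   4.36   0.21  -2.362]
(-0.1, -0.095, 0.037) 0.65 0.0048 [ 1.377  1.358 -1.45   2.38   2.112  0.979  0.426]
(0.035, -0.095, 0.037) 0.65 0.0 [ 0.516  0.773 -0.371  2.132  3.121  0.336 -1.132]
(0.035, 0.03, 0.037) 0.65 0.0 [ 0.201  0.745 -0.316  2.232  2.852  0.483 -1.138]
(0.035, -0.06, 0.037) 0.65 0.0 [ 0.427  0.761 -0.347  2.168  3.053  0.383 -1.138]
0.0 [ 0.45  -0.173  0.218] tip [ 0.505 -0.163  0.055] [-3.114 -0.325  0.087]
0.125 [ 0.424 -0.179  0.228] tip [ 0.465 -0.174  0.06 ] [ 3.061 -0.229  0.475]
0.25 [ 0.404 -0.195  0.24 ] tip [ 0.439 -0.205  0.071] [ 2.953 -0.094  0.842]
0.375 [ 0.394 -0.215  0.256] tip [ 0.435 -0.244  0.09 ] [2.857 0.071 1.188]
0.5 [ 0.395 -0.228  0.276] tip [ 0.454 -0.272  0.119] [2.786 0.253 1.526]
0.625 [ 0.402 -0.23   0.299] tip [ 0.483 -0.274  0.153] [2.76  0.432 1.879]
0.75 [ 0.405 -0.217  0.319] tip [ 0.507 -0.248  0.183] [2.805 0.583 2.277]
0.875 [ 0.398 -0.195  0.333] tip [ 0.508 -0.204  0.2  ] [2.941 0.668 2.738]
1.0 [ 0.377 -0.173  0.339] tip [ 0.481 -0.162  0.201] [ 3.136  0.647 -3.049]
```

```bash
python3 - <<'E'
from ik import *
g=np.array([.4,.75,-.34,2.2,3.1,.4,-1.13])
for l in (.55,.62):
  for b in [(-.075,-.05,.037),(-.06,-.05,.037),(-.075,-.05,.1),(-.06,-.05,.1),(-.05,-.05,.13),(0,-.05,.037)]:
    x,e=ik(*tf(b,l),g);print(b,l,round(e,4),x)
E
```

```text
(-0.075, -0.05, 0.037) 0.55 0.0 [ 0.45   0.678 -0.327  2.367  3.072  0.403 -1.161]
(-0.06, -0.05, 0.037) 0.55 0.0 [ 0.432  0.682 -0.32   2.334  3.06   0.378 -1.161]
(-0.075, -0.05, 0.1) 0.55 0.0 [ 0.48   0.513 -0.361  2.356  3.065  0.23  -1.19 ]
(-0.06, -0.05, 0.1) 0.55 0.0 [ 0.456  0.523 -0.346  2.324  3.052  0.211 -1.187]
(-0.05, -0.05, 0.13) 0.55 0.0 [ 0.745  0.526 -0.719  2.272  2.02   0.21  -0.122]
(0, -0.05, 0.037) 0.55 0.0 [ 0.36   0.706 -0.282  2.201  3.021  0.28  -1.161]
(-0.075, -0.05, 0.037) 0.62 0.0001 [ 1.001  0.95  -1.032  2.38   2.37   0.674 -0.208]
(-0.06, -0.05, 0.037) 0.62 0.0 [ 0.475  0.714 -0.353  2.374  3.102  0.504 -1.166]
(-0.075, -0.05, 0.1) 0.62 0.0001 [ 0.893  0.656 -0.871  2.38   2.439  0.416 -0.445]
(-0.06, -0.05, 0.1) 0.62 0.0 [ 0.508  0.548 -0.393  2.367  3.096  0.335 -1.202]
(-0.05, -0.05, 0.13) 0.62 0.0 [ 0.518  0.48  -0.412  2.333  3.084  0.236 -1.212]
(0, -0.05, 0.037) 0.62 0.0 [ 0.41   0.731 -0.33   2.241  3.057  0.402 -1.162]
```

```bash
python3 - <<'E'
from h import *
plan(*tgt((-.07,-.08,.13),.2),n=5)
E
```

```text
shift cm tool-now [ 6.777 -2.579 -6.212] rotvec [-0.026 -0.126 -0.004] target [ 0.492 -0.145  0.3  ] clock 6.0 F [-0.497 -0.262  0.13 ]
 row [ 1.355 -0.516 -1.242] [-0.005 -0.025 -0.001]
 row [ 1.324 -0.508 -1.279] [-0.005 -0.025 -0.001]
 row [ 1.292 -0.501 -1.314] [-0.005 -0.025 -0.001]
 row [ 1.259 -0.493 -1.349] [-0.005 -0.025 -0.001]
 row [ 1.225 -0.485 -1.383] [-0.005 -0.025 -0.001]
```

Call:
{"name": "arm_command", "arguments": {
  "deltas": [
    [[1.36,-0.5,-1.24],[-0.005,-0.025,0],0],
    [[1.32,-0.5,-1.28],[-0.005,-0.025,0],0],
    [[1.29,-0.5,-1.31],[-0.005,-0.025,0],0],
    [[1.26,-0.5,-1.35],[-0.005,-0.025,0],0],
    [[1.23,-0.5,-1.38],[-0.005,-0.025,0],0],
    [[0,0,0],[0,0,0],0]
  ]
}}

```text
clock: 6.6
position: [0.4917, -0.145, 0.2964]
tool_rot: [-3.139, -0.21, 0.093]
force: [0.2, 0.5, -0.2]
grip_width: -0.0004
finger_force: 0.0
```

```bash
cat > path.py <<'E'
from ik import *
def rows(H,n,c=None,k0=0):
    c=bot.observe()["qpos"] if c is None else c
    p0,r0=fk(c,P,S)
    for i in range(1,n+1):
        p,r=fk(c+(H-c)*i/n,P,S)
        d=r0.inv().apply(p-p0)*100;v=(r0.inv()*r).as_rotvec();t=p+.173*r.as_matrix()[:,2]
        print("[%s, %s, 0],"%(np.round(d,2).tolist(),np.round(v,3).tolist()),"tip",R.from_euler('z',-TH).apply(t-O),"|rot|",round(np.linalg.norm(v),3));p0,r0=p,r
E
python3 - <<'E'
from path import *
tip();c=bot.observe()["qpos"];print(c)
H,e=ik(*tf((-.07,-.05,.09),.55),np.array([.4,.6,-.34,2.2,3.1,.4,-1.13]));print(H,e)
rows(H,26)
E
```

```text
tip board [-0.069 -0.08 ] z 0.12719682524375633 F [ 0.231  0.516 -0.195] F board [ 0.277  0.492 -0.195] clock 6.6
[-0.264  0.556  0.616  2.087 -0.831  0.529 -0.515]
[ 0.464  0.541 -0.348  2.349  3.065  0.252 -1.188] 2.3368756929542656e-07
[[-1.51, 0.45, 0.54], [-0.024, -0.07, -0.1], 0], tip [-0.095 -0.089  0.117] |rot| 0.125
[[-1.4, 0.36, 0.55], [-0.024, -0.065, -0.103], 0], tip [-0.118 -0.1    0.109] |rot| 0.124
[[-1.27, 0.29, 0.54], [-0.024, -0.059, -0.106], 0], tip [-0.138 -0.112  0.103] |rot| 0.123
[[-1.14, 0.23, 0.53], [-0.024, -0.054, -0.108], 0], tip [-0.155 -0.125  0.098] |rot| 0.123
[[-1.0, 0.18, 0.52], [-0.025, -0.048, -0.11], 0], tip [-0.169 -0.139  0.096] |rot| 0.123
[[-0.86, 0.14, 0.5], [-0.026, -0.042, -0.112], 0], tip [-0.18  -0.153  0.094] |rot| 0.123
[[-0.72, 0.11, 0.47], [-0.028, -0.037, -0.114], 0], tip [-0.187 -0.166  0.093] |rot| 0.123
[[-0.58, 0.1, 0.43], [-0.03, -0.031, -0.115], 0], tip [-0.191 -0.179  0.092] |rot| 0.123
[[-0.45, 0.09, 0.39], [-0.032, -0.026, -0.116], 0], tip [-0.192 -0.191  0.092] |rot| 0.123
[[-0.32, 0.11, 0.35], [-0.034, -0.022, -0.116], 0],
[... 767 characters left out ...]
-0.09], [-0.057, 0.001, -0.114], 0], tip [-0.1   -0.182  0.088] |rot| 0.127
[[0.46, 0.68, -0.13], [-0.058, 0.001, -0.113], 0], tip [-0.09  -0.167  0.088] |rot| 0.127
[[0.47, 0.75, -0.17], [-0.059, 0.001, -0.113], 0], tip [-0.082 -0.15   0.087] |rot| 0.128
[[0.47, 0.83, -0.2], [-0.06, -0.0, -0.113], 0], tip [-0.076 -0.132  0.087] |rot| 0.128
[[0.46, 0.89, -0.23], [-0.06, -0.001, -0.113], 0], tip [-0.071 -0.112  0.087] |rot| 0.128
[[0.43, 0.95, -0.25], [-0.06, -0.002, -0.113], 0], tip [-0.069 -0.092  0.088] |rot| 0.128
[[0.4, 1.01, -0.27], [-0.059, -0.003, -0.113], 0], tip [-0.068 -0.071  0.089] |rot| 0.128
[[0.35, 1.05, -0.28], [-0.058, -0.004, -0.114], 0], tip [-0.07 -0.05  0.09] |rot| 0.128
```

Call:
{"name": "arm_command", "arguments": {
  "deltas": [
    [[-1.51,0.45,0.54],[-0.024,-0.07,-0.1],0],
    [[-1.4,0.36,0.55],[-0.024,-0.065,-0.103],0],
    [[-1.27,0.29,0.54],[-0.024,-0.059,-0.106],0],
    [[-1.14,0.23,0.53],[-0.024,-0.054,-0.108],0],
    [[-1.0,0.18,0.52],[-0.025,-0.048,-0.11],0],
    [[-0.86,0.14,0.5],[-0.026,-0.042,-0.112],0],
    [[-0.72,0.11,0.47],[-0.028,-0.037,-0.114],0],
    [[-0.58,0.1,0.43],[-0.03,-0.031,-0.115],0],
    [[-0.45,0.09,0.39],[-0.032,-0.026,-0.116],0],
    [[-0.32,0.11,0.35],[-0.034,-0.022,-0.116],0],
    [[-0.19,0.13,0.3],[-0.037,-0.017,-0.117],0],
    [[-0.07,0.16,0.25],[-0.04,-0.013,-0.117],0],
    [[0.04,0.2,0.2],[-0.043,-0.01,-0.117],0],
    [[0,0,0],[0,0,0],0]
  ]
}}

```text
clock: 8.0
position: [0.4203, -0.214, 0.2453]
tool_rot: [3.034, 0.439, 1.461]
force: [-0.5, -0.1, 1.2]
grip_width: 0.0003
finger_force: 0.0
```

```bash
python3 - <<'E'
from path import *
tip();c=bot.observe()["qpos"];print(c)
H,e=ik(*tf((-.07,-.05,.09),.55),np.array([.4,.6,-.34,2.2,3.1,.4,-1.13]))
rows(H,15)
E
```

```text
tip board [-0.179 -0.218] z 0.08962017522306226 F [-0.501 -0.133  1.238] F board [-0.511 -0.087  1.238] clock 8.0
[-0.276  0.669  0.658  2.235  0.17   0.177 -0.016]
[[0.3, -0.62, 0.67], [0.013, 0.009, -0.114], 0], tip [-0.188 -0.215  0.081] |rot| 0.115
[[0.34, -0.44, 0.57], [0.003, 0.008, -0.114], 0], tip [-0.193 -0.213  0.073] |rot| 0.114
[[0.36, -0.26, 0.46], [-0.007, 0.006, -0.113], 0], tip [-0.194 -0.211  0.067] |rot| 0.114
[[0.37, -0.07, 0.36], [-0.017, 0.004, -0.112], 0], tip [-0.193 -0.208  0.062] |rot| 0.114
[[0.35, 0.11, 0.25], [-0.026, 0.001, -0.111], 0], tip [-0.188 -0.204  0.058] |rot| 0.114
[[0.32, 0.28, 0.14], [-0.035, -0.003, -0.11], 0], tip [-0.181 -0.199  0.054] |rot| 0.115
[[0.28, 0.45, 0.04], [-0.043, -0.008, -0.108], 0], tip [-0.171 -0.192  0.052] |rot| 0.117
[[0.22, 0.61, -0.07], [-0.05, -0.012, -0.107], 0], tip [-0.16  -0.183  0.051] |rot| 0.118
[[0.15, 0.76, -0.17], [-0.056, -0.017, -0.105], 0], tip [-0.146 -0.171  0.051] |rot| 0.12
[[0.06, 0.89, -0.27], [-0.061, -0.022, -0.104], 0], tip [-0.132 -0.157  0.053] |rot| 0.122
[[-0.03, 1.02, -0.36], [-0.065, -0.027, -0.102], 0], tip [-0.118 -0.14   0.057] |rot| 0.124
[[-0.12, 1.13, -0.45], [-0.068, -0.031, -0.102], 0], tip [-0.103 -0.121  0.063] |rot| 0.126
[[-0.22, 1.23, -0.52], [-0.07, -0.035, -0.101], 0], tip [-0.09  -0.099  0.07 ] |rot| 0.128
[[-0.32, 1.31, -0.58], [-0.071, -0.038, -0.102], 0], tip [-0.079 -0.076  0.079] |rot| 0.129
[[-0.42, 1.38, -0.63], [-0.071, -0.04, -0.102], 0], tip [-0.07 -0.05  0.09] |rot| 0.131
```

```bash
python3 - <<'E'
from path import *
c=bot.observe()["qpos"]
H,e=ik(*tf((-.07,-.05,.09),.55),np.array([.4,.6,-.34,2.2,3.1,.4,-1.13]))
V=np.array([.0,.52,.3,2.2,1.5,.45,-.5])
rows(V,12);print();rows(H,15,V)
E
```

```text
[[-0.18, -0.17, 0.01], [0.014, -0.001, -0.065], 0], tip [-0.185 -0.219  0.09 ] |rot| 0.066
[[-0.25, -0.13, -0.02], [0.011, -0.005, -0.064], 0], tip [-0.189 -0.221  0.091] |rot| 0.065
[[-0.32, -0.1, -0.05], [0.008, -0.01, -0.064], 0], tip [-0.191 -0.225  0.094] |rot| 0.065
[[-0.39, -0.06, -0.08], [0.005, -0.014, -0.063], 0], tip [-0.192 -0.231  0.097] |rot| 0.065
[[-0.46, -0.02, -0.1], [0.002, -0.019, -0.062], 0], tip [-0.192 -0.237  0.102] |rot| 0.065
[[-0.53, 0.02, -0.13], [-0.002, -0.023, -0.061], 0], tip [-0.19  -0.245  0.108] |rot| 0.065
[[-0.61, 0.05, -0.16], [-0.005, -0.028, -0.06], 0], tip [-0.187 -0.253  0.114] |rot| 0.066
[[-0.68, 0.09, -0.18], [-0.008, -0.032, -0.058], 0], tip [-0.181 -0.262  0.122] |rot| 0.067
[[-0.75, 0.13, -0.2], [-0.011, -0.037, -0.056], 0], tip [-0.174 -0.27   0.13 ] |rot| 0.068
[[-0.83, 0.16, -0.23], [-0.014, -0.041, -0.055], 0], tip [-0.164 -0.279  0.14 ] |rot| 0.07
[[-0.9, 0.19, -0.25], [-0.017, -0.045, -0.053], 0], tip [-0.153 -0.288  0.15 ] |rot| 0.071
[[-0.97, 0.23, -0.27], [-0.02, -0.049, -0.051], 0], tip [-0.14  -0.296  0.162] |rot| 0.073

[[0.
[... 629 characters left out ...]
91, -0.07], [-0.056, 0.0, -0.049], 0], tip [-0.071 -0.19   0.11 ] |rot| 0.074
[[0.53, 0.95, -0.09], [-0.056, 0.001, -0.048], 0], tip [-0.067 -0.171  0.105] |rot| 0.074
[[0.51, 0.98, -0.12], [-0.057, 0.001, -0.048], 0], tip [-0.064 -0.152  0.101] |rot| 0.074
[[0.5, 1.0, -0.14], [-0.056, 0.002, -0.048], 0], tip [-0.063 -0.131  0.097] |rot| 0.074
[[0.48, 1.02, -0.17], [-0.056, 0.002, -0.048], 0], tip [-0.063 -0.111  0.094] |rot| 0.074
[[0.46, 1.04, -0.18], [-0.055, 0.002, -0.049], 0], tip [-0.064 -0.09   0.092] |rot| 0.074
[[0.43, 1.05, -0.2], [-0.054, 0.002, -0.049], 0], tip [-0.066 -0.07   0.091] |rot| 0.073
[[0.41, 1.06, -0.21], [-0.053, 0.001, -0.05], 0], tip [-0.07 -0.05  0.09] |rot| 0.073
```

Call:
{"name": "arm_command", "arguments": {
  "deltas": [
    [[-0.18,-0.17,0],[0.014,-0.001,-0.065],0],
    [[-0.25,-0.13,-0.02],[0.011,-0.005,-0.064],0],
    [[-0.32,-0.1,-0.05],[0.008,-0.01,-0.064],0],
    [[-0.39,-0.06,-0.08],[0.005,-0.014,-0.063],0],
    [[-0.46,-0.02,-0.1],[0.002,-0.019,-0.062],0],
    [[-0.53,0.02,-0.13],[-0.002,-0.023,-0.061],0],
    [[-0.61,0.05,-0.16],[-0.005,-0.028,-0.06],0],
    [[-0.68,0.09,-0.18],[-0.008,-0.032,-0.058],0],
    [[-0.75,0.13,-0.2],[-0.011,-0.037,-0.056],0],
    [[-0.83,0.16,-0.23],[-0.014,-0.041,-0.055],0],
    [[-0.9,0.19,-0.25],[-0.017,-0.045,-0.053],0],
    [[-0.97,0.23,-0.27],[-0.02,-0.049,-0.051],0]
  ]
}}

```text
clock: 9.2
position: [0.4389, -0.2525, 0.2877]
tool_rot: [-2.87, 0.643, 2.272]
force: [0.4, -0.1, 0.4]
grip_width: -0.0002
finger_force: 0.0
```

```bash
python3 - <<'E'
from path import *
tip();c=bot.observe()["qpos"];print(c)
H,e=ik(*tf((-.07,-.05,.10),.55),np.array([.4,.6,-.34,2.2,3.1,.4,-1.13]))
rows(H,14)
E
```

```text
tip board [-0.149 -0.291] z 0.15436050857212846 F [ 0.442 -0.061  0.372] F board [ 0.435 -0.102  0.372] clock 9.2
[-0.325  0.658  0.764  2.216  1.26   0.161 -0.377]
[[1.14, 0.26, 0.78], [-0.027, 0.027, -0.07], 0], tip [-0.151 -0.283  0.137] |rot| 0.08
[[1.05, 0.39, 0.64], [-0.033, 0.023, -0.068], 0], tip [-0.15  -0.272  0.122] |rot| 0.079
[[0.96, 0.51, 0.5], [-0.039, 0.019, -0.067], 0], tip [-0.147 -0.261  0.108] |rot| 0.079
[[0.86, 0.62, 0.36], [-0.045, 0.014, -0.065], 0], tip [-0.143 -0.247  0.096] |rot| 0.08
[[0.75, 0.73, 0.22], [-0.049, 0.008, -0.063], 0], tip [-0.138 -0.233  0.086] |rot| 0.081
[[0.63, 0.82, 0.09], [-0.053, 0.003, -0.062], 0], tip [-0.132 -0.217  0.079] |rot| 0.082
[[0.51, 0.91, -0.04], [-0.056, -0.003, -0.061], 0], tip [-0.125 -0.2    0.073] |rot| 0.083
[[0.39, 0.99, -0.16], [-0.059, -0.008, -0.06], 0], tip [-0.117 -0.181  0.07 ] |rot| 0.085
[[0.27, 1.07, -0.28], [-0.06, -0.013, -0.06], 0], tip [-0.108 -0.161  0.069] |rot| 0.086
[[0.14, 1.13, -0.38], [-0.061, -0.019, -0.06], 0], tip [-0.1   -0.141  0.071] |rot| 0.088
[[0.02, 1.19, -0.48], [-0.062, -0.023, -0.06], 0], tip [-0.091 -0.119  0.075] |rot| 0.089
[[-0.11, 1.25, -0.57], [-0.061, -0.028, -0.06], 0], tip [-0.083 -0.097  0.081] |rot| 0.09
[[-0.22, 1.29, -0.64], [-0.06, -0.031, -0.061], 0], tip [-0.076 -0.074  0.09 ] |rot| 0.092
[[-0.34, 1.34, -0.71], [-0.059, -0.034, -0.063], 0], tip [-0.07 -0.05  0.1 ] |rot| 0.093
```

Call:
{"name": "arm_command", "arguments": {
  "deltas": [
    [[0.47,0.61,0.2],[-0.045,-0.008,-0.053],0],
    [[0.5,0.66,0.16],[-0.047,-0.007,-0.053],0],
    [[0.52,0.71,0.12],[-0.049,-0.005,-0.052],0],
    [[0.53,0.76,0.07],[-0.051,-0.004,-0.051],0],
    [[0.54,0.8,0.04],[-0.053,-0.002,-0.05],0],
    [[0.54,0.84,0],[-0.054,-0.001,-0.05],0],
    [[0.54,0.88,-0.03],[-0.055,0,-0.049],0],
    [[0.53,0.91,-0.07],[-0.056,0,-0.049],0]
  ]
}}

```text
clock: 10.0
position: [0.4536, -0.1955, 0.2508]
tool_rot: [-2.989, 0.578, 2.734]
force: [0.2, -0.5, 0.7]
grip_width: 0.0002
finger_force: 0.0
```

```bash
python3 - <<'E'
from path import *
tip();c=bot.observe()["qpos"];print(c)
plan(*tf((-.07,-.05,.09),.55),n=7)
H,e=ik(*tf((-.07,-.05,.09),.55),c);print(H,e)
E
```

```text
tip board [-0.078 -0.195] z 0.10754574417615637 F [ 0.217 -0.508  0.727] F board [ 0.169 -0.526  0.727] clock 10.0
[ 0.138  0.538  0.088  2.279  2.33   0.302 -0.975]
shift cm tool-now [ 4.751  5.837 -2.423] rotvec [-0.418 -0.005 -0.426] target [ 0.434 -0.12   0.237] clock 10.0 F [ 0.217 -0.508  0.727]
 row [ 0.679  0.834 -0.346] [-0.06  -0.001 -0.061]
 row [ 0.626  0.893 -0.295] [-0.06  -0.001 -0.061]
 row [ 0.57   0.945 -0.241] [-0.06  -0.001 -0.061]
 row [ 0.511  0.991 -0.183] [-0.06  -0.001 -0.061]
 row [ 0.449  1.029 -0.123] [-0.06  -0.001 -0.061]
 row [ 0.386  1.06  -0.061] [-0.06  -0.001 -0.061]
 row [0.32  1.083 0.002] [-0.06  -0.001 -0.061]
[ 0.561  0.557 -0.469  2.343  2.824  0.254 -0.928] 2.4692022616569173e-06
```

Now on the flipped branch; continue.

Call:
{"name": "arm_command", "arguments": {
  "deltas": [
    [[0.68,0.83,-0.35],[-0.06,0,-0.061],0],
    [[0.63,0.89,-0.3],[-0.06,0,-0.061],0],
    [[0.57,0.95,-0.24],[-0.06,0,-0.061],0],
    [[0.51,0.99,-0.18],[-0.06,0,-0.061],0],
    [[0.45,1.03,-0.12],[-0.06,0,-0.061],0],
    [[0.39,1.06,-0.06],[-0.06,0,-0.061],0],
    [[0.32,1.08,0],[-0.06,0,-0.061],0],
    [[0,0,0],[0,0,0],0]
  ]
}}

```text
clock: 10.8
position: [0.4334, -0.1205, 0.2372]
tool_rot: [3.139, 0.544, -3.049]
force: [-0.1, -1.0, -0.9]
grip_width: 0.0002
finger_force: 0.0
```

```bash
python3 - <<'E'
from path import *
tip();o=bot.observe();print(o["qpos"],o["tool_rot"])
plan(*tf((-.07,-.055,.037),.55),n=4)
E
```

```text
tip board [-0.071 -0.05 ] z 0.08919050027484149 F [-0.103 -0.965 -0.933] F board [-0.192 -0.952 -0.933] clock 10.8
[ 0.542  0.553 -0.438  2.344  2.89   0.245 -0.993] [ 3.139  0.544 -3.049]
shift cm tool-now [ 2.688 -0.482  4.536] rotvec [ 0.003 -0.006  0.   ] target [ 0.434 -0.125  0.184] clock 10.8 F [-0.103 -0.965 -0.933]
 row [ 0.672 -0.12   1.134] [ 0.001 -0.002  0.   ]
 row [ 0.674 -0.12   1.133] [ 0.001 -0.002  0.   ]
 row [ 0.676 -0.119  1.132] [ 0.001 -0.002  0.   ]
 row [ 0.677 -0.118  1.131] [ 0.001 -0.002  0.   ]
```

Call:
{"name": "arm_command", "arguments": {
  "deltas": [
    [[0.67,-0.12,1.13],[0,0,0],0],
    [[0.67,-0.12,1.13],[0,0,0],0],
    [[0.67,-0.12,1.13],[0,0,0],0],
    [[0.67,-0.12,1.13],[0,0,0],0],
    [[0,0,0],[0,0,0],0],
    [[-0.43,-0.05,0.26],[0,0,0],0],
    [[-0.43,-0.05,0.26],[0,0,0],0],
    [[-0.43,-0.05,0.26],[0,0,0],0],
    [[-0.43,-0.05,0.26],[0,0,0],0],
    [[-0.43,-0.05,0.26],[0,0,0],0],
    [[-0.43,-0.05,0.26],[0,0,0],0],
    [[-0.43,-0.05,0.26],[0,0,0],0],
    [[-0.43,-0.05,0.26],[0,0,0],0],
    [[-0.43,-0.05,0.26],[0,0,0],0],
    [[-0.43,-0.05,0.26],[0,0,0],0]
  ]
}}

```text
clock: 12.3
position: [0.4863, -0.1249, 0.1851]
tool_rot: [3.141, 0.546, -3.045]
force: [0.2, -0.1, -0.4]
grip_width: 0.0002
finger_force: 0.4
```

```bash
cat >> h.py <<'E'
def look(names=("blank_toe","blank_heel"),z=.035):
    fs=[bot.grab_frame("top"),bot.grab_frame("scene")];Ri=R.from_euler('z',-TH)
    for n in names:
        m=[(bot.mark_of(n,f) or [None])[0] for f in fs]
        print(n,[(round(a["p"],2),Ri.apply(onz(f,a["at"],z)-O)[:2]) if a else None for a,f in zip(m,fs)])
    return fs
E
python3 - <<'E'
from path import *
tip();o=bot.observe();print(o["qpos"],o["tool_rot"])
t,s=look()
im=np.vstack([t["frame"][130:270,200:480],s["frame"][180:320,120:400]])
cv2.imwrite("pics/a2.png",cv2.resize(im[:,:,::-1],(560,560),interpolation=cv2.INTER_CUBIC))
E
```

```text
tip board [-0.019 -0.059] z 0.037266583936632014 F [ 0.164 -0.126 -0.361] F board [ 0.152 -0.141 -0.361] clock 12.3
[ 0.48   0.709 -0.386  2.229  2.891  0.292 -0.968] [ 3.141  0.546 -3.045]
blank_toe [(0.66, array([ 0.005, -0.143])), (0.59, array([ 0.014, -0.137]))]
blank_heel [(0.81, array([0.083, 0.14 ])), (0.58, array([0.086, 0.141]))]
```

View pics/a2.png

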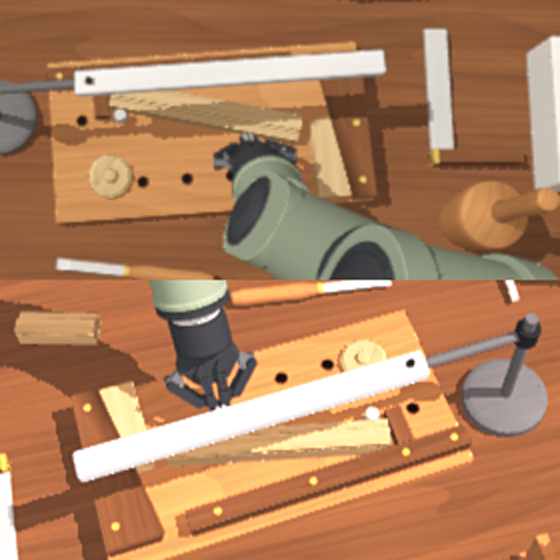

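Call:
{"name": "arm_command", "arguments": {
  "deltas": [
    [[-0.35,-0.05,0.21],[0,-0.005,0],0],
    [[-0.35,-0.05,0.21],[0,-0.005,0],0],
    [[-0.35,-0.05,0.21],[0,-0.005,0],0],
    [[-0.35,-0.04,0.21],[0,-0.005,0],0],
    [[-0.35,-0.03,0.21],[0,-0.005,0],0],
    [[-0.35,-0.02,0.21],[0,-0.005,0],0],
    [[-0.35,0,0.22],[0,-0.005,0],0],
    [[-0.35,0,0.22],[0,-0.005,0],0],
    [[-0.35,0,0.22],[0,-0.005,0],0]
  ]
}}

```text
clock: 13.5
position: [0.5232, -0.1237, 0.1858]
tool_rot: [3.141, 0.591, -3.045]
force: [-0.2, -0.2, -0.6]
grip_width: 0.0
finger_force: 0.3
```

```bash
python3 - <<'E'
from path import *
tip();o=bot.observe();print(o["qpos"],o["tool_rot"])
t,s=look()
E
```

```text
tip board [ 0.025 -0.061] z 0.042204867234640286 F [-0.218 -0.25  -0.588] F board [-0.24  -0.228 -0.588] clock 13.5
[ 0.465  0.735 -0.392  2.157  2.891  0.289 -0.969] [ 3.141  0.591 -3.045]
blank_toe [(0.56, array([ 0.073, -0.144])), (0.8, array([ 0.074, -0.148]))]
blank_heel [(0.77, array([0.087, 0.154])), (0.55, array([0.084, 0.155]))]
```

Call:
{"name": "arm_command", "arguments": {
  "deltas": [
    [[0.3,0,0.5],[0,0,0],0],
    [[-0.17,0,0.11],[0,0,0],0],
    [[-0.17,0,0.11],[0,0,0],0],
    [[-0.17,0,0.11],[0,0,0],0],
    [[0,0,0],[0,0,0],0]
  ]
}}

```text
clock: 14.3
position: [0.5295, -0.123, 0.1802]
tool_rot: [3.141, 0.591, -3.045]
force: [-0.0, -0.8, 0.8]
grip_width: -0.0002
finger_force: 0.0
```

```bash
python3 - <<'E'
from path import *
tip()
E
```

```text
tip board [ 0.031 -0.061] z 0.03657945395485801 F [-0.007 -0.798  0.761] F board [-0.081 -0.794  0.761] clock 14.3
```

Call:
{"name": "arm_command", "arguments": {
  "deltas": [
    [[-0.17,0,0.11],[0,0,0],0],
    [[-0.17,0,0.11],[0,0,0],0],
    [[0,0,0],[0,0,0],0]
  ]
}}

```text
clock: 14.6
position: [0.5335, -0.1227, 0.1803]
tool_rot: [3.141, 0.591, -3.045]
force: [0.1, -0.3, 0.1]
grip_width: 0.0002
finger_force: 0.0
```

```bash
python3 - <<'E'
from path import *
tip();look()
E
```

```text
tip board [ 0.035 -0.061] z 0.036664850848501074 F [ 0.109 -0.326  0.128] F board [ 0.078 -0.334  0.128] clock 14.6
blank_toe [(0.94, array([ 0.087, -0.143])), (0.65, array([ 0.093, -0.149]))]
blank_heel [(0.77, array([0.091, 0.156])), (0.65, array([0.089, 0.155]))]
```

Call:
{"name": "arm_command", "arguments": {
  "deltas": [
    [[-0.17,0,0.11],[0,0,0],0],
    [[-0.17,0,0.11],[0,0,0],0],
    [[0,0,0],[0,0,0],0]
  ]
}}

```text
clock: 15.2
position: [0.5373, -0.1224, 0.1802]
tool_rot: [3.141, 0.591, -3.045]
force: [-1.0, -0.3, 0.1]
grip_width: 0.0003
finger_force: 0.7
```

Call:
{"name": "arm_command", "arguments": {
  "deltas": [
    [[-0.17,0,0.11],[0,0,0],0],
    [[0,0,0],[0,0,0],0]
  ]
}}

```text
clock: 15.4
position: [0.538, -0.1224, 0.1798]
tool_rot: [3.14, 0.588, -3.046]
force: [-14.7, -1.3, 5.9]
grip_width: 0.0002
finger_force: 7.3
```

Call:
{"name": "arm_command", "arguments": {
  "deltas": [
    [[0.5,0,-0.33],[0,0,0],0],
    [[0.5,0,-0.33],[0,0,0],0],
    [[0,3,0],[0,0,0],0],
    [[0,3,0],[0,0,0],0],
    [[0,3,0],[0,0,0],0],
    [[0,2,0],[0,0,0],0],
    [[0,0,0],[0,0,0],0],
    [[-0.4,0,0.27],[0,0,0],0],
    [[-0.2,0,0.13],[0,0,0],0],
    [[0,0,0],[0,0,0],0]
  ]
}}

```text
clock: 16.4
position: [0.5244, -0.014, 0.1804]
tool_rot: [3.141, 0.592, -3.047]
force: [0.8, 0.3, 0.3]
grip_width: 0.0004
finger_force: 0.0
```

```bash
python3 - <<'E'
from path import *
tip();print(bot.observe()["qpos"]);look()
E
```

```text
tip board [0.036 0.048] z 0.03676096344655805 F [0.779 0.314 0.292] F board [0.805 0.24  0.292] clock 16.4
[ 0.178  0.729 -0.337  2.203  2.684  0.401 -1.005]
blank_toe [(0.95, array([ 0.092, -0.144])), (0.57, array([ 0.094, -0.138]))]
blank_heel [(0.67, array([0.079, 0.156])), (0.97, array([0.093, 0.156]))]
```

Tip x was 0.039–0.041 in full contact; push on in small steps.

Call:
{"name": "arm_command", "arguments": {
  "deltas": [
    [[-0.17,0,0.11],[0,0,0],0],
    [[-0.08,0,0.06],[0,0,0],0],
    [[0,0,0],[0,0,0],0]
  ]
}}

```text
clock: 17.0
position: [0.527, -0.0128, 0.1803]
tool_rot: [3.141, 0.591, -3.045]
force: [-0.1, -0.6, -0.9]
grip_width: -0.0003
finger_force: 0.0
```

Call:
{"name": "arm_command", "arguments": {
  "deltas": [
    [[-0.13,0,0.08],[0,0,0],0],
    [[-0.08,0,0.06],[0,0,0],0],
    [[0,0,0],[0,0,0],0]
  ]
}}

```text
clock: 17.3
position: [0.5281, -0.0127, 0.1798]
tool_rot: [3.14, 0.588, -3.045]
force: [-15.6, -2.9, 7.3]
grip_width: 0.0003
finger_force: 7.2
```

```bash
python3 - <<'E'
from path import *
tip()
E
```

```text
tip board [0.039 0.049] z 0.03586932173877269 F [-15.576  -2.864   7.278] F board [-15.774  -1.411   7.278] clock 17.3
```

```bash
python3 - <<'E'
from ik import *
g=bot.observe()["qpos"]
for l in (.5,.6,.7):
  for yaw in (-.2,0,.165):
    for b in [(-.15,-.193,.037),(-.02,-.172,.037)]:
      x,e=ik(*tf(b,l,yaw),g);print(l,yaw,b,round(e,4),x)
E
```

```text
0.5 -0.2 (-0.15, -0.193, 0.037) 0.0 [ 0.859  0.675 -0.421  2.323  3.007  0.268 -0.957]
0.5 -0.2 (-0.02, -0.172, 0.037) 0.0 [ 0.681  0.739 -0.462  2.097  2.254  0.21  -0.357]
0.5 0 (-0.15, -0.193, 0.037) 0.0 [ 0.845  0.672 -0.318  2.278  3.798  0.21  -1.518]
0.5 0 (-0.02, -0.172, 0.037) 0.0 [ 0.445  0.714 -0.066  2.079  4.246  0.21  -2.212]
0.5 0.165 (-0.15, -0.193, 0.037) 0.0229 [ 0.879  0.686 -0.31   2.233  4.36   0.21  -1.891]
0.5 0.165 (-0.02, -0.172, 0.037) 0.0945 [ 0.556  0.735 -0.168  2.059  4.36   0.21  -2.121]
0.6 -0.2 (-0.15, -0.193, 0.037) 0.0 [ 0.92   0.718 -0.454  2.376  3.148  0.43  -1.037]
0.6 -0.2 (-0.02, -0.172, 0.037) 0.0 [ 0.64   0.745 -0.381  2.166  2.904  0.322 -1.002]
0.6 0 (-0.15, -0.193, 0.037) 0.0 [ 1.117  0.761 -0.606  2.31   3.253  0.262 -0.851]
0.6 0 (-0.02, -0.172, 0.037) 0.0 [ 0.747  0.764 -0.428  2.12   3.303  0.21  -1.139]
0.6 0.165 (-0.15, -0.193, 0.037) 0.0 [ 1.086  0.748 -0.504  2.252  4.063  0.21  -1.493]
0.6 0.165 (-0.02, -0.172, 0.037) 0.0 [ 0.728  0.764 -0.336  2.072  4.198  0.21  -1.869]
0.7 -0.2 (-0.15, -0.193, 0.037) 0.0307 [ 1.614  1.402 -1.45   2.38   2.17   0.965  0.449]
0.7 -0.2 (-0.02, -0.172, 0.037) 0.0 [ 0.693  0.786 -0.425  2.22   3.025  0.491 -1.071]
0.7 0 (-0.15, -0.193, 0.037) 0.0 [ 1.177  0.814 -0.616  2.345  3.425  0.389 -0.938]
0.7 0 (-0.02, -0.172, 0.037) 0.0 [ 0.888  0.829 -0.57   2.163  3.19   0.337 -0.928]
0.7 0.165 (-0.15, -0.193, 0.037) 0.0 [ 1.296  0.853 -0.707  2.269  3.707  0.21  -1.014]
0.7 0.165 (-0.02, -0.172, 0.037) 0.0 [ 0.957  0.85  -0.592  2.101  3.633  0.21  -1.174]
```

Call:
{"name": "arm_command", "arguments": {
  "deltas": [
    [[0.7,0,-0.5],[0,0,0],0],
    [[1.6,0,-1.1],[0,0,0],0],
    [[2.4,0,-1.7],[0,0,0],0],
    [[1.2,0,-2.0],[0,0,0],0],
    [[0,-3,-2.5],[0,0,0],0],
    [[0,-3.5,-2],[0,0,0],0],
    [[0,-3.5,0],[0,0,0],0]
  ]
}}

```text
clock: 18.0
position: [0.435, -0.1232, 0.2304]
tool_rot: [-3.14, 0.592, -3.043]
force: [0.8, 0.6, -0.7]
grip_width: 0.0001
finger_force: 0.0
```

```bash
python3 - <<'E'
from path import *
tip();g=bot.observe()["qpos"];print(g);t,s=look(("blank_toe","blank_heel","wedge_butt","wedge_face"))
for b in [(-.145,-.19,.1),(-.145,-.19,.037)]:
    print(ik(*tf(b,.66),g))
plan(*tf((-.145,-.19,.09),.66),n=6)
im=np.vstack([t["frame"][130:270,200:480],s["frame"][180:320,120:400]])
cv2.imwrite("pics/a3.png",cv2.resize(im[:,:,::-1],(560,560),interpolation=cv2.INTER_CUBIC))
E
```

```text
tip board [-0.063 -0.053] z 0.08686779543993334 F [ 0.784  0.619 -0.708] F board [ 0.838  0.544 -0.708] clock 18.0
[ 0.568  0.582 -0.457  2.355  2.967  0.32  -1.041]
blank_toe [(0.75, array([ 0.087, -0.145])), (0.95, array([ 0.091, -0.141]))]
blank_heel [(0.82, array([0.093, 0.158])), (0.74, array([0.09 , 0.155]))]
wedge_butt [(0.88, array([-0.116, -0.183])), (0.55, array([-0.118, -0.192]))]
wedge_face [(0.78, array([-0.02 , -0.164])), (0.6, array([-0.024, -0.166]))]
(array([ 1.182,  0.632, -0.668,  2.327,  3.548,  0.21 , -1.188]), np.float64(8.291595481705818e-06))
(array([ 1.117,  0.784, -0.585,  2.331,  3.395,  0.351, -0.964]), np.float64(1.61097288893175e-06))
shift cm tool-now [  7.866 -13.819  -5.067] rotvec [ 0.005 -0.069  0.004] target [ 0.357 -0.268  0.227] clock 18.5 F [-0.596 -0.536  0.546]
 row [ 1.311 -2.303 -0.844] [ 0.001 -0.012  0.001]
 row [ 1.3   -2.305 -0.858] [ 0.001 -0.012  0.001]
 row [ 1.288 -2.306 -0.871] [ 0.001 -0.012  0.001]
 row [ 1.276 -2.308 -0.884] [ 0.001 -0.012  0.001]
 row [ 1.264 -2.309 -0.897] [ 0.001 -0.012  0.001]
 row [ 1.252 -2.311 -0.91 ] [ 0.001 -0.012  0.001]
```

View pics/a3.png

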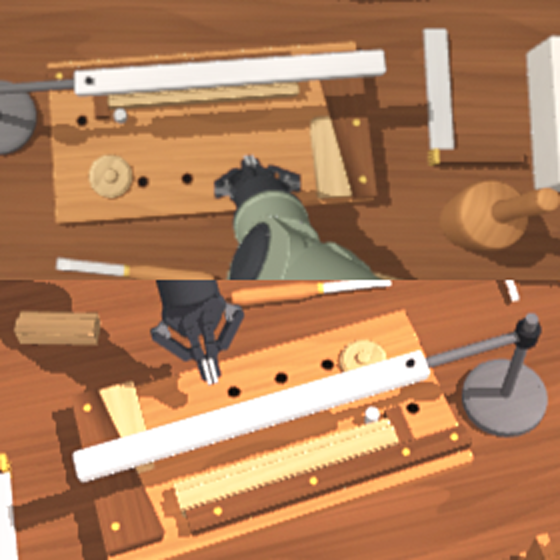

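Call:
{"name": "arm_command", "arguments": {
  "deltas": [
    [[1.31,-2.3,-0.84],[0,-0.012,0],0],
    [[1.3,-2.3,-0.86],[0,-0.012,0],0],
    [[1.29,-2.3,-0.87],[0,-0.012,0],0],
    [[1.28,-2.3,-0.88],[0,-0.012,0],0],
    [[1.26,-2.3,-0.9],[0,-0.012,0],0],
    [[1.25,-2.3,-0.91],[0,-0.012,0],0],
    [[0,0,0],[0,0,0],0]
  ]
}}

```text
clock: 19.2
position: [0.3546, -0.2715, 0.2261]
tool_rot: [3.14, 0.663, -3.052]
force: [0.1, 1.1, 0.1]
grip_width: 0.0
finger_force: 0.0
```

```bash
python3 - <<'E'
from path import *
tip();o=bot.observe();print(o["qpos"],o["tool_rot"])
plan(*tf((-.145,-.192,.038),.66),n=3)
E
```

```text
tip board [-0.147 -0.193] z 0.08967379076576568 F [0.122 1.113 0.084] F board [0.224 1.097 0.084] clock 19.2
[ 1.22   0.674 -0.701  2.325  3.417  0.217 -1.023] [ 3.14   0.663 -3.052]
shift cm tool-now [2.982 0.136 4.191] rotvec [-0.     0.003 -0.002] target [ 0.357 -0.27   0.175] clock 19.2 F [0.122 1.113 0.084]
 row [0.994 0.045 1.397] [-0.     0.001 -0.001]
 row [0.993 0.046 1.398] [-0.     0.001 -0.001]
 row [0.992 0.047 1.399] [-0.     0.001 -0.001]
```

Call:
{"name": "arm_command", "arguments": {
  "deltas": [
    [[1.0,0.05,1.4],[0,0,0],0],
    [[1.0,0.05,1.4],[0,0,0],0],
    [[0.99,0.04,1.39],[0,0,0],0],
    [[0,0,0],[0,0,0],0],
    [[-0.39,0.08,0.3],[0,0,0],0],
    [[-0.39,0.08,0.3],[0,0,0],0],
    [[-0.39,0.08,0.3],[0,0,0],0],
    [[-0.39,0.08,0.3],[0,0,0],0],
    [[-0.39,0.08,0.3],[0,0,0],0],
    [[-0.39,0.08,0.3],[0,0,0],0],
    [[-0.39,0.08,0.3],[0,0,0],0]
  ]
}}

```text
clock: 20.3
position: [0.3927, -0.2579, 0.1755]
tool_rot: [3.141, 0.663, -3.046]
force: [-3.7, -1.3, 1.9]
grip_width: 0.0
finger_force: 1.6
```

```bash
python3 - <<'E'
from path import *
tip();o=bot.observe();print(o["qpos"],o["tool_rot"]);look(("wedge_butt",))
E
```

```text
tip board [-0.108 -0.183] z 0.03915535312486812 F [-3.691 -1.288  1.946] F board [-3.794 -0.941  1.946] clock 20.3
[ 1.033  0.784 -0.572  2.287  3.343  0.339 -0.976] [ 3.141  0.663 -3.046]
wedge_butt [(0.88, array([-0.099, -0.182])), (0.64, array([-0.1  , -0.175]))]
```

Call:
{"name": "arm_command", "arguments": {
  "deltas": [
    [[-0.39,0.08,0.3],[0,0,0],0],
    [[-0.39,0.08,0.3],[0,0,0],0],
    [[-0.39,0.08,0.3],[0,0,0],0],
    [[-0.39,0.08,0.3],[0,0,0],0],
    [[-0.39,0.08,0.3],[0,0,0],0],
    [[-0.39,0.08,0.3],[0,0,0],0],
    [[-0.39,0.08,0.3],[0,0,0],0],
    [[-0.39,0.08,0.3],[0,0,0],0],
    [[-0.39,0.08,0.3],[0,0,0],0],
    [[-0.39,0.08,0.3],[0,0,0],0],
    [[-0.39,0.08,0.3],[0,0,0],0]
  ]
}}

```text
clock: 21.6
position: [0.4457, -0.2439, 0.1758]
tool_rot: [3.14, 0.663, -3.046]
force: [-2.6, 0.0, -2.0]
grip_width: 0.0001
finger_force: 1.6
```

```bash
python3 - <<'E'
from path import *
tip();o=bot.observe();print(o["qpos"],o["tool_rot"]);look(("wedge_butt","blank_toe","wedge_face"))
E
```

```text
tip board [-0.054 -0.174] z 0.0394617628322739 F [-2.618  0.016 -2.01 ] F board [-2.605  0.258 -2.01 ] clock 21.6
[ 0.908  0.79  -0.541  2.209  3.264  0.313 -0.991] [ 3.14   0.663 -3.046]
wedge_butt [(0.69, array([-0.044, -0.171])), (0.56, array([-0.047, -0.176]))]
blank_toe [(0.64, array([ 0.084, -0.132])), (0.79, array([ 0.092, -0.147]))]
wedge_face [(0.86, array([ 0.045, -0.148])), None]
```

Now smaller steps, watching the force.

Call:
{"name": "arm_command", "arguments": {
  "deltas": [
    [[-0.23,0.05,0.18],[0,0,0],0],
    [[-0.23,0.05,0.18],[0,0,0],0],
    [[-0.23,0.05,0.18],[0,0,0],0]
  ]
}}

```text
clock: 22.3
position: [0.4541, -0.2418, 0.1758]
tool_rot: [3.141, 0.663, -3.046]
force: [-2.7, -2.0, 0.4]
grip_width: -0.0
finger_force: 1.5
```

Call:
{"name": "arm_command", "arguments": {
  "deltas": [
    [[-0.23,0.05,0.18],[0,0,0],0],
    [[-0.23,0.05,0.18],[0,0,0],0]
  ]
}}

```text
clock: 22.5
position: [0.4599, -0.2401, 0.1758]
tool_rot: [3.141, 0.663, -3.046]
force: [-2.1, -2.0, 1.2]
grip_width: 0.0
finger_force: 1.4
```

Call:
{"name": "arm_command", "arguments": {
  "deltas": [
    [[-0.16,0.03,0.12],[0,0,0],0],
    [[-0.16,0.03,0.12],[0,0,0],0]
  ]
}}

```text
clock: 22.7
position: [0.4637, -0.2391, 0.1759]
tool_rot: [3.14, 0.663, -3.046]
force: [-2.7, -2.2, -0.3]
grip_width: -0.0002
finger_force: 1.4
```

Call:
{"name": "arm_command", "arguments": {
  "deltas": [
    [[-0.16,0.03,0.12],[0,0,0],0],
    [[-0.16,0.03,0.12],[0,0,0],0]
  ]
}}

```text
clock: 22.9
position: [0.4676, -0.2381, 0.176]
tool_rot: [3.14, 0.663, -3.046]
force: [-3.4, -2.2, -1.3]
grip_width: 0.0
finger_force: 1.5
```

Call:
{"name": "arm_command", "arguments": {
  "deltas": [
    [[-0.16,0.03,0.12],[0,0,0],0],
    [[-0.08,0.02,0.06],[0,0,0],0]
  ]
}}

```text
clock: 23.1
position: [0.4697, -0.2377, 0.1757]
tool_rot: [3.14, 0.661, -3.047]
force: [-17.0, -5.7, 7.7]
grip_width: 0.0002
finger_force: 8.6
```

Call:
{"name": "arm_command", "arguments": {
  "deltas": [
    [[-0.08,0.02,0.06],[0,0,0],0],
    [[-0.08,0.02,0.06],[0,0,0],0]
  ]
}}

```text
clock: 23.3
position: [0.4707, -0.2375, 0.1756]
tool_rot: [3.14, 0.659, -3.048]
force: [-27.0, -8.2, 14.6]
grip_width: 0.0002
finger_force: 13.7
```

Call:
{"name": "arm_command", "arguments": {
  "deltas": [
    [[0,0,0],[0,0,0],0],
    [[0,0,0],[0,0,0],0],
    [[0,0,0],[0,0,0],0]
  ]
}}

```text
clock: 23.6
position: [0.4707, -0.2375, 0.1757]
tool_rot: [3.14, 0.66, -3.048]
force: [-22.8, -7.1, 11.1]
grip_width: -0.0001
finger_force: 11.7
```

Call:
{"name": "arm_command", "arguments": {
  "deltas": [
    [[0.2,-0.04,-0.15],[0,0,0],0],
    [[0.8,-0.16,-0.6],[0,0,0],0],
    [[1.6,-0.3,-1.2],[0,0,0],0],
    [[1.6,-0.3,-1.2],[0,0,0],0],
    [[0,0,0],[0,0,0],0]
  ]
}}

```text
clock: 24.1
position: [0.4187, -0.2504, 0.1748]
tool_rot: [3.14, 0.662, -3.047]
force: [0.8, -0.2, 0.3]
grip_width: -0.0
finger_force: 0.0
```

```bash
python3 - <<'E'
from path import *
tip();t,s=look(("wedge_butt","wedge_face","blank_toe","blank_heel"))
im=np.vstack([t["frame"][130:270,200:480],s["frame"][180:320,120:400]])
cv2.imwrite("pics/a4.png",cv2.resize(im[:,:,::-1],(560,560),interpolation=cv2.INTER_CUBIC))
E
```

```text
tip board [-0.081 -0.178] z 0.03825815397112933 F [ 0.752 -0.241  0.264] F board [ 0.726 -0.309  0.264] clock 24.1
wedge_butt [(0.93, array([-0.02 , -0.173])), (0.89, array([-0.016, -0.164]))]
wedge_face [(0.63, array([ 0.07, -0.15])), (0.66, array([0.079, 0.157]))]
blank_toe [(0.42, array([-0.02, -0.16])), (0.7, array([ 0.086, -0.152]))]
blank_heel [None, (0.71, array([0.089, 0.153]))]
```

View pics/a4.png

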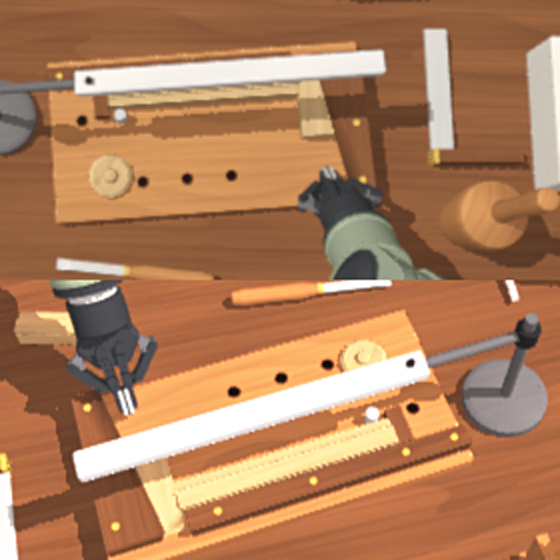

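```bash
python3 -c "
from workcell import bot
print(bot.job_done())"
```

```text
the job is handed in; nothing more can be done
None
```

I've handed the job in, and the simulator gave no verdict: the blank lies flush along the fence and up to the end stop, the wedge was pushed tight at about 29 N, and the arm is clear of everything.

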